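# Gauge a pin in the taper slot and set the cursor

### The job

Take the pin that stands in the nose of the T-shaped rack, stand it upright on the gauge's base plate in the wide mouth of the tapered slot, in front of the cursor's tongue, and slide it along the slot towards the narrow end with a gentle push until it wedges and goes no further. Let go of it there, then slide the cursor by its knob up behind the pin until the tongue just touches it, without forcing the pin deeper, so that the cursor keeps the reading. Leave the other two pins standing in the rack and the loose glass on the bench where it is.

Things in the scene. Friction and masses are not known exactly. Their poses are not given: they have to be found in the camera images.
- gauge: taper gauge, fixed: dark base plate 160 x 96 x 6 mm (x -112 to +48, y -28 to +68 mm) with two bright steel jaws 16 mm thick, tops 24 mm above the bench, and an open-topped slot between them. Origin: on the bench below the slot's centre line; +x runs along the slot from wide mouth to narrow end, +y to the side of the cursor's rail. The slot's floor is the plate's top, 6 mm above the bench
- slot_mouth (a point): centre line of the slot's wide open end, on the floor: gauge x = -72, y = 0, z = 6 mm. The slot is about 20 mm wide here and narrows evenly and gently, the same on both sides; at x = -55 mm every pin fits loosely. A pin held off the centre line rubs on one jaw and stops several mm early, with a sideways force; wedged home it touches both
- slot_narrow (a point): centre line of the slot's narrow end, on the floor: gauge x = +24, y = 0, z = 6 mm, too narrow for any pin. A pin wedges somewhere between x = -25 and +20 mm, as its diameter has it. A push of 4 to 10 N along the slot wedges it well and it then stays by itself; more than 25 N is forcing it
- cursor (a joint): slide of the gauge's cursor (m): 0 = parked behind the slot's wide mouth, grows to 0.100 as the cursor moves along the gauge's +x towards the narrow end. It drags with about 1.5 N of friction and stays where it is left. At value q the tongue's working face is at gauge x = q - 84 mm
- cursor_edge (a point): middle of the tongue's working face (flat, looks to the narrow end), on the slot's centre line, 18 mm above the bench. The tongue, 6 x 6 mm, z = 8 to 33 mm, hangs down into the slot from an arm (z = 27 to 34 mm) that crosses above one jaw to the carriage on the rail and lies up to 10 mm behind the face
- cursor_knob (a point): centre of the top of the cursor's black knob, 63 mm above the bench: an upright block 14 mm along the slot, 22 mm across, 36 mm high (z = 27 to 63 mm), 7 mm ahead of the working face (gauge +x) and 50 mm to the gauge's +y
- rack: dark wooden T-shaped pin rack, fixed, 24 mm high: bar (x 0 to 40, y -54 to +54 mm) with two sockets, nose (x -42 to 0, y -20 to +20 mm) with one. Origin: on the bench where bar and nose join; -x points along the nose, roughly to the robot. Sockets: square holes 17 mm wide, floor 4 mm above the bench; pins stand loosely in them, tops 79 mm above the bench
- socket_nose (a point): floor centre of the socket in the nose: the pin in it is the one to gauge. Rack x = -24, y = 0, z = 4 mm
- socket_left (a point): floor centre of the bar's socket at rack x = 20, y = +32, z = 4 mm
- socket_right (a point): floor centre of the bar's socket at rack x = 20, y = -32, z = 4 mm
- pin_a: one of three plain steel pins, round, 75 mm long, of different unmarked diameters between 10 and 14.5 mm; each may start in any socket of the rack. Origin: centre of the lower end, z up along the pin. 55 to 90 g, give or take 30 %
- pin_b: one of three plain steel pins, round, 75 mm long, of different unmarked diameters between 10 and 14.5 mm; each may start in any socket of the rack. Origin: centre of the lower end, z up along the pin. 55 to 90 g, give or take 30 %
- pin_c: one of three plain steel pins, round, 75 mm long, of different unmarked diameters between 10 and 14.5 mm; each may start in any socket of the rack. Origin: centre of the lower end, z up along the pin. 55 to 90 g, give or take 30 %
- tile_1: bystander, to be left where it lies: blue glass tile, 25 x 25 x 8 mm, origin under the middle
- tile_3: bystander, to be left where it lies: blue glass tile, 25 x 25 x 8 mm, origin under the middle
- glass_offcut_1: bystander, to be left where it lies: green glass offcut, 42 x 65 x 8 mm, origin under the middle

How it is judged (in metres and radians):
On the way, in this order (a step that is already met when the one before it is completed fails the run):
1. the nose pin stands upright on the base plate in the slot's wide mouth (origin at gauge x below -44 mm), the other two still in the rack's bar (((x of pin_a in the frame of gauge between -0.072 and -0.044 m and y of pin_a in the frame of gauge between -0.006 and 0.006 m and z of pin_a in the frame of gauge below 0.011 m and angle between pin_a's own z axis and vertical below 0.12 rad and (horizontal distance between pin_b and socket_left below 0.01 m or horizontal distance between pin_b and socket_right below 0.01 m) and (horizontal distance between pin_c and socket_left below 0.01 m or horizontal distance between pin_c and socket_right below 0.01 m) and height (world z) of each of pin_b, pin_c below 0.012 m) or (x of pin_b in the frame of gauge between -0.072 and -0.044 m and y of pin_b in the frame of gauge between -0.006 and 0.006 m and z of pin_b in the frame of gauge below 0.011 m and angle between pin_b's own z axis and vertical below 0.12 rad and (horizontal distance between pin_a and socket_left below 0.01 m or horizontal distance between pin_a and socket_right below 0.01 m) and (horizontal distance between pin_c and socket_left below 0.01 m or horizontal distance between pin_c and socket_right below 0.01 m) and height (world z) of each of pin_a, pin_c below 0.012 m) or (x of pin_c in the frame of gauge between -0.072 and -0.044 m and y of pin_c in the frame of gauge between -0.006 and 0.006 m and z of pin_c in the frame of gauge below 0.011 m and angle between pin_c's own z axis and vertical below 0.12 rad and (horizontal distance between pin_a and socket_left below 0.01 m or horizontal distance between pin_a and socket_right below 0.01 m) and (horizontal distance between pin_b and socket_left below 0.01 m or horizontal distance between pin_b and socket_right below 0.01 m) and height (world z) of each of pin_a, pin_b below 0.012 m))), for 0.05 s.
2. the pin has been slid home: at the place where it wedges (3 mm short to 4 mm past), pushed so that more than 3 N acts between pin and gauge, the tongue still clear of it (((x of pin_a in the frame of gauge between 0.009 and 0.016 m and y of pin_a in the frame of gauge between -0.006 and 0.006 m and z of pin_a in the frame of gauge below 0.011 m and angle between pin_a's own z axis and vertical below 0.12 rad and contact force between pin_a and gauge above 3 N and horizontal distance between cursor_edge and pin_a above 0.01125 m) or (x of pin_b in the frame of gauge between -0.005 and 0.002 m and y of pin_b in the frame of gauge between -0.006 and 0.006 m and z of pin_b in the frame of gauge below 0.011 m and angle between pin_b's own z axis and vertical below 0.12 rad and contact force between pin_b and gauge above 3 N and horizontal distance between cursor_edge and pin_b above 0.012125 m) or (x of pin_c in the frame of gauge between -0.019 and -0.012 m and y of pin_c in the frame of gauge between -0.006 and 0.006 m and z of pin_c in the frame of gauge below 0.011 m and angle between pin_c's own z axis and vertical below 0.12 rad and contact force between pin_c and gauge above 3 N and horizontal distance between cursor_edge and pin_c above 0.013 m))), for 0.05 s.
At the end, for the whole second after the job is handed in: The nose pin stands upright (0.12 rad) and at rest on the gauge's plate, lower end below 11 mm, 3 mm short to 4 mm past the place where its diameter meets both jaws; the tongue's face is within 2 mm of its surface; the other two pins stand in the sockets of the rack's bar (((x of pin_a in the frame of gauge between 0.009 and 0.016 m and y of pin_a in the frame of gauge between -0.006 and 0.006 m and z of pin_a in the frame of gauge below 0.011 m and angle between pin_a's own z axis and vertical below 0.12 rad and (horizontal distance between pin_b and socket_left below 0.01 m or horizontal distance between pin_b and socket_right below 0.01 m) and (horizontal distance between pin_c and socket_left below 0.01 m or horizontal distance between pin_c and socket_right below 0.01 m) and height (world z) of each of pin_b, pin_c below 0.012 m and horizontal distance between cursor_edge and pin_a below 0.00725 m and linear speed of pin_a below 0.01 m/s and velocity of joint cursor between -0.01 and 0.01 m/s) or (x of pin_b in the frame of gauge between -0.005 and 0.002 m and y of pin_b in the frame of gauge between -0.006 and 0.006 m and z of pin_b in the frame of gauge below 0.011 m and angle between pin_b's own z axis and vertical below 0.12 rad and (horizontal distance between pin_a and socket_left below 0.01 m or horizontal distance between pin_a and socket_right below 0.01 m) and (horizontal distance between pin_c and socket_left below 0.01 m or horizontal distance between pin_c and socket_right below 0.01 m) and height (world z) of each of pin_a, pin_c below 0.012 m and horizontal distance between cursor_edge and pin_b below 0.008125 m and linear speed of pin_b below 0.01 m/s and velocity of joint cursor between -0.01 and 0.01 m/s) or (x of pin_c in the frame of gauge between -0.019 and -0.012 m and y of pin_c in the frame of gauge between -0.006 and 0.006 m and z of pin_c in the frame of gauge below 0.011 m and angle between pin_c's own z axis and vertical below 0.12 rad and (horizontal distance between pin_a and socket_left below 0.01 m or horizontal distance between pin_a and socket_right below 0.01 m) and (horizontal distance between pin_b and socket_left below 0.01 m or horizontal distance between pin_b and socket_right below 0.01 m) and height (world z) of each of pin_a, pin_b below 0.012 m and horizontal distance between cursor_edge and pin_c below 0.009 m and linear speed of pin_c below 0.01 m/s and velocity of joint cursor between -0.01 and 0.01 m/s))); the robot touches nothing.
It fails at once if the pin is forced: more than 25 N between a pin beyond the mouth (gauge x over -40 mm) and the gauge with its cursor ((contact force between pin_a and gauge above 25 N and x of pin_a in the frame of gauge above -0.04 m and horizontal distance between pin_a and gauge below 0.06 m) or (contact force between pin_b and gauge above 25 N and x of pin_b in the frame of gauge above -0.04 m and horizontal distance between pin_b and gauge below 0.06 m) or (contact force between pin_c and gauge above 25 N and x of pin_c in the frame of gauge above -0.04 m and horizontal distance between pin_c and gauge below 0.06 m)).
It fails at once if a bystander is moved by more than 20 mm (distance of any of tile_1, tile_3, glass_offcut_1 from where it was at the start of the episode above 0.02 m).
It also fails if it takes over 64 s, if anything falls off the work surface, if the arm or the gripper's body presses on something with over 40 N, if the wrist force passes 120 N, or if a joint passes its speed limit or range.

### The arm

A 7-joint arm with a two-finger parallel gripper is mounted at the origin on a cart in front of the work surface, level with it; the furniture and walls round the work are solid. World frame = base frame: x ahead of the robot, y to its left, z up, the work surface at z = 0. Lengths are in m, angles in degrees, forces in N, time in s.
With the tool pointing down it reaches from about 0.425 to 0.875 m from the base axis. Payload 4.7 kg.
Tool frame: the origin (TCP) lies between the finger pads; the fingertips stand env.tip_reach ahead of it and the grasp point (between the pads) lies 2 mm behind it (env.tip_reach is the distance from the TCP to the fingertips, in m); z points along the fingers, y is the line along which they close (so a half turn about z gives the same grasp; the last joint's range is limited). The gripper opens to 87 mm and grips with 3 to 60 N. Pads are 19 mm wide; open, the fingers measure 117 mm over their backs; the gripper's body (75 mm by 190 mm) begins 51 mm behind the grasp point.
Start: joints at [-66.285, 18.392, -4.016, 83.108, 1.295, 78.541, -3.26], TCP at [0.253, 0.599, 0.24] pointing down, gripper open.
Joint ranges: [-163.93, 163.93], [-17.29, 119.83], [-79.2, 71.16], [3.27, 140.29], [-89.18, 269.18], [5.43, 117.66], [-154.24, 154.24]. Speed limits (degrees/s): [147.25, 147.25, 180, 180, 180, 180, 180].

### API

Orientations are given as [roll, pitch, yaw] about the fixed x, y, z axes, in that order (R = Rz(yaw) Ry(pitch) Rx(roll)).
In Python, from cell import env, read_camera gives the robot as it stands. The module is installed in compiled form; this text tells all that it offers.
- The arm moves only by the shell command python3 -m handwheel 'ROWS' [FORCE]. ROWS is rows parted by semicolons, their numbers by spaces, 1 to 8 of them, each of 5 numbers: dx, dy, dz in m, then a turn about the tool's z in degrees, then the finger opening in m; each row is the pose to reach, as a shift and turn from the pose commanded when the command began, along the tool's axes at that moment; what a row does not reach only later rows make up. A row lasts 1/12 s, in which the tool goes at most 0.0417 m and 7.16 degrees, less where a joint would pass 70% of its speed; a pose out of reach is approached as far as the arm can. The fingers move at their own pace and stop on an object; FORCE is the grip in N (left out, the last holds). Time passes only in rows, so rows that do not move let the fingers close. It prints the time, the measured TCP pose, the force, the opening and the grip force at its end.
- env.get_obs(): the state, without advancing time (a new reading comes with each control period).
- read_camera(name): name is "scene" or "top" or "wrist"; returns a dict with "color" (384x512x3 uint8, blue, green, red), "fx", "fy", "cx", "cy" (pixels), "world_from_camera" (4x4, takes a point from camera to world coordinates). Camera axes: x right, y down, z forward; pixel columns grow to the right and rows downward; lengths in m; the calibration is good to about 2 mm. A picture is of the moment at which its call begins. There is no depth.
- env.sign_off(): hands the job in; it is judged then, once.
The state is a dict: "time_s": time; "qpos": joint angles; "joint_velocities": joint speeds; "effort": joint torques, N m; "tool_pos": TCP position; "tool_rot": TCP orientation; "force": force on the tool from outside, world axes, zero at the start; "wrist_torque": the same for the moment, N m; "grip_width": finger opening in m; "grasp_force": force on a finger pad.
Only numpy, scipy, OpenCV 4.12 (cv2) and the standard library are available. Lean on these libraries where they do the work, as an engineer would, in place of code of your own. Each camera call takes 0.05 s, during which the arm holds its last target. There are 200 camera calls.

## Working session

There is one attempt and no reset: what is moved stays moved. The work goes in short steps, Python scripts to look and compute and a shell command to move; the robot and the scene stay as the last step left them, time stands still between calls to the robot, and variables do not carry over. Pictures are saved under pics/ and viewed, at most 12 in all, crops included, and the job is handed in when it is done.

```bash
mkdir -p pics; cat > h.py <<'E'
import numpy as np,cv2
from cell import env,read_camera
def ray(c,u,v):
    T=np.array(c["world_from_camera"]);d=T[:3,:3]@np.array([(u-c["cx"])/c["fx"],(v-c["cy"])/c["fy"],1.]);return T[:3,3],d
def plane(c,u,v,z):
    o,d=ray(c,u,v);return o+d*(z-o[2])/d[2]
def proj(c,p):
    T=np.linalg.inv(np.array(c["world_from_camera"]));q=T[:3,:3]@np.array(p)+T[:3,3];return c["fx"]*q[0]/q[2]+c["cx"],c["fy"]*q[1]/q[2]+c["cy"]
E
python3 - <<'E'
from h import *
o=env.get_obs();print(o["tool_pos"],o["tool_rot"],env.tip_reach,o["time_s"])
for n in("top","scene"):
    c=read_camera(n);cv2.imwrite(f"pics/{n}0.png",cv2.resize(c["color"],(768,576),interpolation=cv2.INTER_CUBIC));np.save(n+"0.npy",c,allow_pickle=True)
    print(n,c["fx"],np.round(c["world_from_camera"],3))
E
```

```text
[0.25282646 0.59821372 0.23844216] [-1.79885447e+02  4.84755154e-03  1.57096587e+02] 0.017 0.0
top 385.707534170033 [[ 0.015 -0.999  0.052  0.471]
 [-1.    -0.015  0.011 -0.121]
 [-0.01  -0.052 -0.999  0.921]
 [ 0.     0.     0.     1.   ]]
scene 472.8433569588621 [[ 0.653 -0.412  0.635 -0.057]
 [-0.757 -0.377  0.534 -0.616]
 [ 0.019 -0.83  -0.558  0.599]
 [ 0.     0.     0.     1.   ]]
```

View pics/top0.png

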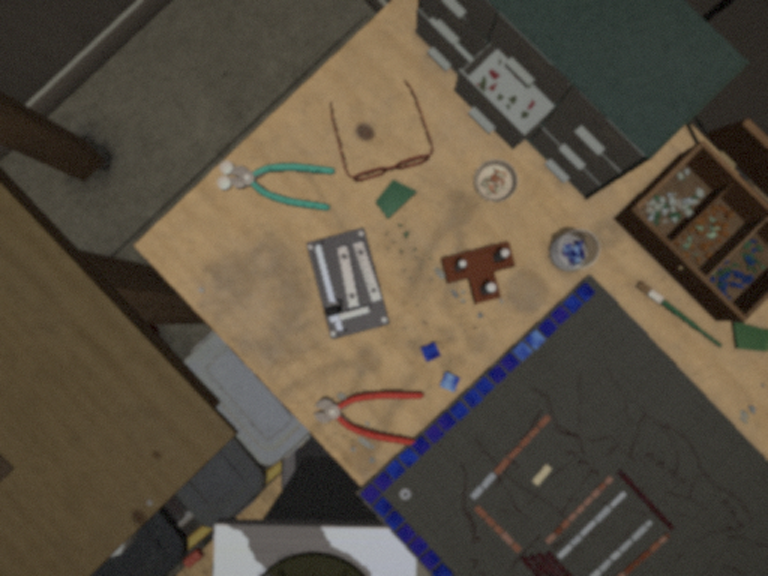

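View pics/scene0.png

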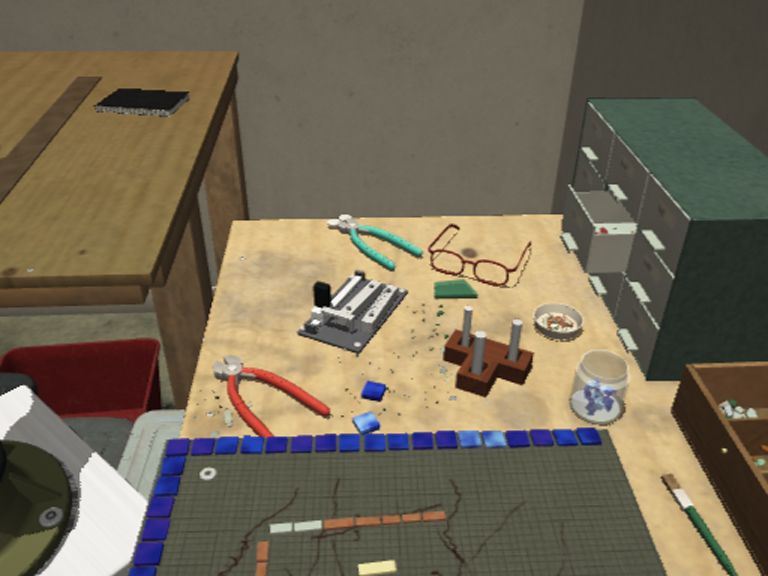

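The top view (768 px scale) shows the gauge plate with corners near (308,245), (362,230), (388,322) and (333,338). The mouth and cursor are at the bottom and the rail on the left. The rack's pin tops are at (489,288) for the nose, (461,265) and (503,254). The scene view agrees: knob at (322,294), nose pin top at (479,336). Next I measure them.

```bash
python3 - <<'E'
from h import *
c=np.load("top0.npy",allow_pickle=True).item();s=np.load("scene0.npy",allow_pickle=True).item()
im=c["color"].astype(int);h=cv2.cvtColor(c["color"],cv2.COLOR_BGR2HSV)
def rect(m,z,box):
    mm=np.zeros(m.shape,np.uint8);x0,y0,x1,y1=box;mm[y0:y1,x0:x1]=m[y0:y1,x0:x1]
    mm=cv2.morphologyEx(mm,cv2.MORPH_OPEN,np.ones((2,2),np.uint8))
    p=np.argwhere(mm)[:,::-1]
    w=np.array([plane(c,u,v,z)[:2] for u,v in p],np.float32)
    hull=cv2.convexHull(w);return cv2.minAreaRect(hull),w
m=(h[...,1]<110)
(r,w)=rect(m.astype(np.uint8),.006,(196,145,268,232));print("gauge plate",r,len(w));print(cv2.boxPoints(r).round(4))
m=((h[...,1]>110)&(h[...,2]<125))
(r,w)=rect(m.astype(np.uint8),.024,(285,150,350,206));print("rack",r);print(cv2.boxPoints(r).round(4))
# pin tops : bright gray blobs near
for n,(u,v) in dict(nose=(326,192),left=(307,176.5),right=(335.5,169.5)).items():
    u0,v0=int(u)-7,int(v)-7;k=c["color"][v0:v0+15,u0:u0+15].min(2);b=(k>120).astype(np.uint8)
    q=np.argwhere(b);M=q.mean(0) if len(q) else (0,0);print(n,len(q),k.max(),plane(c,M[1]+u0,M[0]+v0,.079).round(4))
E
```

```text
gauge plate ((0.5269078016281128, -0.04719291627407074), (0.20508120954036713, 0.16995380818843842), 0.812423586845398) 6264
[[ 0.4232  0.0363]
 [ 0.4256 -0.1336]
 [ 0.6306 -0.1307]
 [ 0.6282  0.0392]]
rack ((0.5407385230064392, -0.256509393453598), (0.08301688730716705, 0.10897383838891983), 14.912094116210938)
[[ 0.4866 -0.2145]
 [ 0.5146 -0.3198]
 [ 0.5949 -0.2985]
 [ 0.5668 -0.1932]]
nose 23 166 [ 0.5202 -0.26    0.079 ]
left 12 154 [ 0.5539 -0.2183  0.079 ]
right 15 156 [ 0.5704 -0.2803  0.079 ]
```

```bash
python3 - <<'E'
from h import *
c=np.load("top0.npy",allow_pickle=True).item();s=np.load("scene0.npy",allow_pickle=True).item()
h=cv2.cvtColor(c["color"],cv2.COLOR_BGR2HSV)
print("bench",h[170:180,270:280].mean((0,1)),"plate",h[215,235],h[165,215])
for t in(60,75,90):
    m=((h[...,1]<t)).astype(np.uint8);mm=np.zeros_like(m);mm[148:230,200:264]=m[148:230,200:264]
    n,l,st,_=cv2.connectedComponentsWithStats(cv2.morphologyEx(mm,cv2.MORPH_OPEN,np.ones((3,3),np.uint8)));k=1+st[1:,4].argmax()
    w=np.array([plane(c,u,v,.006)[:2] for v,u in np.argwhere(l==k)],np.float32);r=cv2.minAreaRect(cv2.convexHull(w));print(t,r,len(w));print(cv2.boxPoints(r).round(4).tolist())
m=(c["color"].max(2)<45).astype(np.uint8)
print(np.argwhere(m[195:215,212:232]).mean(0)+[195,212], c["color"][195:215,212:232].max(2).min())
# scene knob
k=s["color"].max(2)[180:215,200:232];p=np.argwhere(k<40);print("scene knob px",p.min(0)+[180,200],p.max(0)+[180,200],len(p))
E
```

```text
bench [ 17.25  90.67 136.77] plate [15 12 85] [150   3  96]
60 ((0.527741551399231, -0.045160189270973206), (0.1577131152153015, 0.09489329904317856), 15.723901748657227) 2592
[[0.4390000104904175, -0.020899999886751175], [0.46470001339912415, -0.11219999939203262], [0.6165000200271606, -0.06949999928474426], [0.5907999873161316, 0.021900000050663948]]
75 ((0.5278587937355042, -0.04518803209066391), (0.16000421345233917, 0.09725271165370941), 15.265254020690918) 2682
[[0.43790000677108765, -0.019300000742077827], [0.4634999930858612, -0.11320000141859055], [0.6177999973297119, -0.07100000232458115], [0.592199981212616, 0.02280000038444996]]
90 ((0.5275780558586121, -0.0445634201169014), (0.16487529873847961, 0.10166454315185547), 15.274870872497559) 2847
[[0.43470001220703125, -0.01720000058412552], [0.46140000224113464, -0.1152999997138977], [0.6205000281333923, -0.07190000265836716], [0.5936999917030334, 0.026200000196695328]]
[205.91666667 222.30555556] 22
scene knob px [189 210] [204 220] 148
```

```bash
cat >> h.py <<'E'
from scipy.spatial.transform import Rotation as Ro
def go(x,y,z,yaw=105.3):
    o=env.get_obs();p=np.array(o["tool_pos"]);R=Ro.from_euler("xyz",o["tool_rot"],degrees=True).as_matrix()
    d=R.T@(np.array([x,y,z])-p);t=(o["tool_rot"][2]-yaw+180)%360-180
    print("shift",d.round(4),"turn",round(t,2),"rows>=",int(np.ceil(max(np.linalg.norm(d)/.0417,abs(t)/7.16))))
G0=np.array([.5639,-.0560]);GY=15.3
def g(x,y):
    a=np.radians(GY);return G0+np.array([[np.cos(a),-np.sin(a)],[np.sin(a),np.cos(a)]])@[x,y]
E
python3 -c "
from h import *
go(.46,.34,.24)"
```

```text
shift [-0.2913 -0.1573 -0.0011] turn 51.8 rows>= 8
```

```bash
python3 -m handwheel '-0.036 -0.02 0 6.5 0.085;-0.073 -0.039 0 13 0.085;-0.109 -0.059 0 19.5 0.085;-0.146 -0.079 0 26 0.085;-0.182 -0.098 0 32.5 0.085;-0.218 -0.118 0 39 0.085;-0.255 -0.138 0 45.5 0.085;-0.291 -0.157 0 51.8 0.085'; python3 -c "
from h import *
go(.5,.05,.24);go(.47,-.25,.24)"
```

```text
time_s: 0.77
tool_pos: [0.4607, 0.3388, 0.2394]
tool_rot: [-180.0, 0.0, 105.0]
force: [0.4, 0.4, 0.5]
grip_width: 0.0852
grasp_force: 0.0
shift [-0.2892 -0.0367 -0.0006] turn -0.33 rows>= 7
shift [-0.5712 -0.1432 -0.0006] turn -0.33 rows>= 15
```

```bash
python3 -m handwheel '-0.036 -0.005 0 -0.3 0.085;-0.072 -0.01 0 -0.3 0.085;-0.108 -0.014 0 -0.3 0.085;-0.145 -0.018 0 -0.3 0.085;-0.181 -0.023 0 -0.3 0.085;-0.217 -0.028 0 -0.3 0.085;-0.253 -0.032 0 -0.3 0.085;-0.289 -0.037 0 -0.3 0.085'; python3 -c "
from h import *
c=read_camera('wrist');print(np.round(c['world_from_camera'],3),c['fx']);cv2.imwrite('pics/w1.png',c['color']);np.save('w1.npy',c,allow_pickle=True)
go(.47,-.24,.24)"
```

```text
time_s: 1.43
tool_pos: [0.5002, 0.0506, 0.2393]
tool_rot: [-180.0, -0.0, 105.6]
force: [-0.4, -0.2, 0.4]
grip_width: 0.0849
grasp_force: 0.0
[[ 0.963  0.261  0.072  0.48 ]
 [ 0.27  -0.927 -0.259  0.121]
 [-0.001  0.268 -0.963  0.385]
 [ 0.     0.     0.     1.   ]] 326.6661995020994
shift [-0.2634 -0.1029  0.0009] turn -0.3 rows>= 7
```

View pics/w1.png

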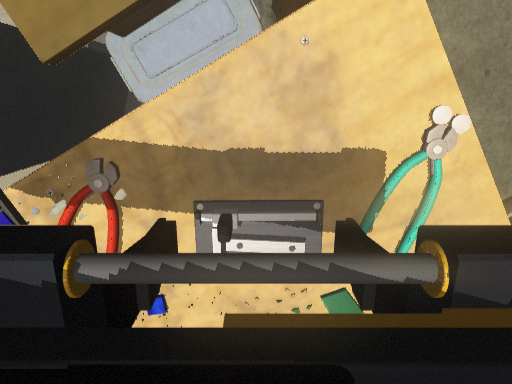

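The wrist view shows the far half of the gauge (plate corners at (194,201) and (323,201), knob at (224,228)). The gripper hides the rest, so I back off along tool +x to see the slot.

```bash
python3 -m handwheel '0.035 0 0.02 0.3 0.085;0.07 0 0.04 0.3 0.085;0.09 0 0.06 0.3 0.085;0.09 0 0.06 0.3 0.085;0.09 0 0.06 0.3 0.085'; python3 -c "
from h import *
c=read_camera('wrist');cv2.imwrite('pics/w2.png',cv2.resize(c['color'][60:260,130:390],(780,600),interpolation=cv2.INTER_CUBIC));np.save('w2.npy',c,allow_pickle=True)
for n,q in dict(mouth=[-.072,0,.006],narrow=[.024,0,.006],knob=[-.077,.05,.063],edge=[-.084,0,.018],c1=[-.112,.068,.006],c2=[.048,.068,.006],c3=[.048,-.028,.006],c4=[-.112,-.028,.006]).items(): u,v=proj(c,[*g(*q[:2]),q[2]]);print(n,round((u-130)*3),round((v-60)*3))
"
```

```text
time_s: 1.9
tool_pos: [0.4748, 0.1398, 0.1781]
tool_rot: [-179.8, 0.0, 105.5]
force: [-0.5, -0.2, -0.1]
grip_width: 0.0848
grasp_force: 0.0
mouth 279 864
narrow 525 866
knob 243 867
edge 245 887
c1 168 712
c2 598 714
c3 583 924
c4 181 922
```

View pics/w2.png

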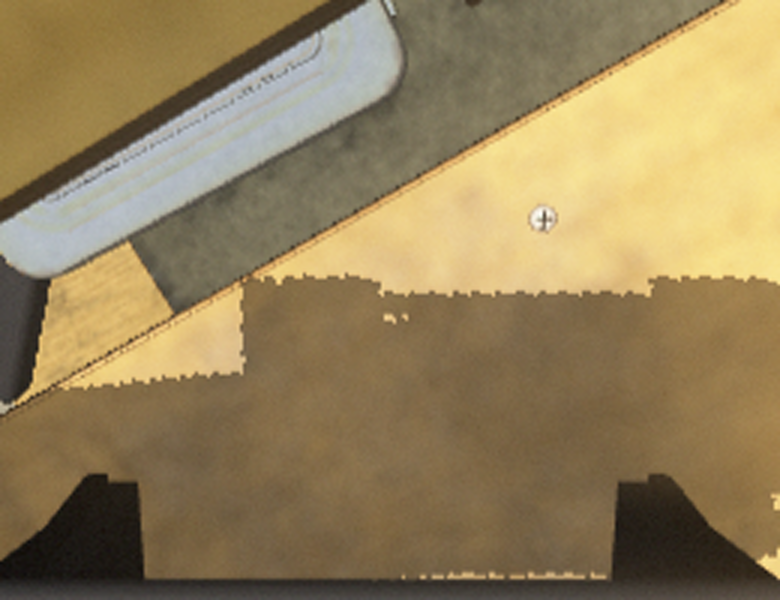

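I went the wrong way: this picture shows only bench beyond the gauge, because the camera sees the tool's +x side. I'll go to the -y side and look back.

```bash
python3 -c "
from h import *
go(.5,-.10,.24)"
```

```text
shift [-0.2366 -0.0402 -0.0605] turn 0.03 rows>= 6
```

```bash
python3 -m handwheel '-0.034 -0.005 -0.015 0 0.085;-0.068 -0.01 -0.03 0 0.085;-0.1 -0.017 -0.045 0 0.085;-0.135 -0.023 -0.06 0 0.085;-0.17 -0.03 -0.06 0 0.085;-0.205 -0.035 -0.06 0 0.085;-0.237 -0.04 -0.06 0 0.085;-0.237 -0.04 -0.06 0 0.085'; python3 -c "
from h import *
c=read_camera('wrist');cv2.imwrite('pics/w3.png',cv2.resize(c['color'][20:220,130:390],(780,600),interpolation=cv2.INTER_CUBIC));np.save('w3.npy',c,allow_pickle=True)
for n,q in dict(mouth=[-.072,0,.006],narrow=[.024,0,.006],knob=[-.077,.05,.063],edge=[-.084,0,.018],c1=[-.112,.068,.006],c2=[.048,.068,.006],c3=[.048,-.028,.006],c4=[-.112,-.028,.006]).items(): u,v=proj(c,[*g(*q[:2]),q[2]]);print(n,round((u-130)*3),round((v-20)*3))
"
```

```text
time_s: 2.62
tool_pos: [0.5001, -0.1102, 0.2414]
tool_rot: [179.9, 0.3, 104.5]
force: [0.6, 0.0, 0.3]
grip_width: 0.0849
grasp_force: 0.0
mouth 385 324
narrow 635 321
knob 369 182
edge 353 328
c1 274 138
c2 712 132
c3 692 393
c4 284 398
```

View pics/w3.png

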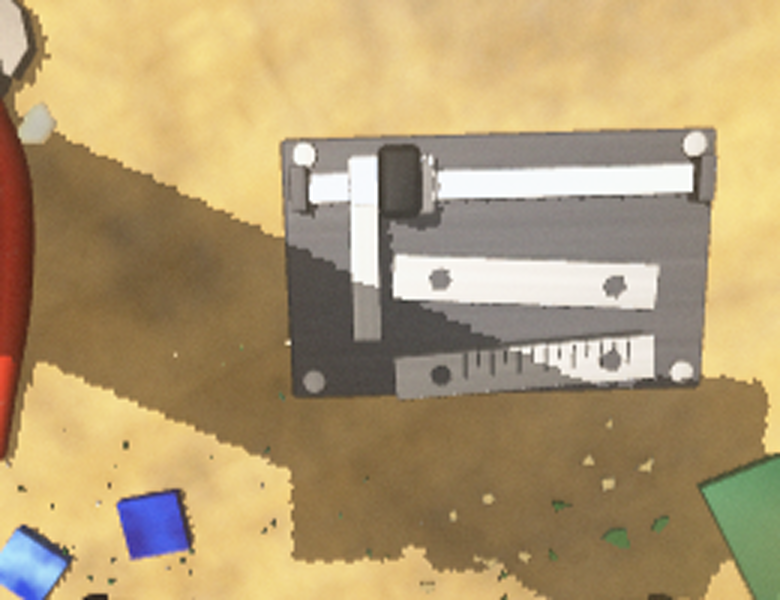

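The gauge is fully visible in this crop. Plate corners are at (282,140), (715,129), (698,385) and (293,397). The slot's inner jaw edges run from (393,298) and (395,358) at the mouth to (657,308) and (655,334) at the narrow end, and the knob top is centred near (399,180). I'll convert these to world points and compare with the top view.

```bash
python3 - <<'E'
from h import *
c=np.load("w3.npy",allow_pickle=True).item()
f=lambda u,v,z:plane(c,u/3-.33+130,v/3-.33+20,z)[:2]
P=[f(282,140,.006),f(715,129,.006),f(698,385,.006),f(293,397,.006)]
Q=np.array([[-.112,.068],[.048,.068],[.048,-.028],[-.112,-.028]])
P=np.array(P);print(P.round(4),[np.linalg.norm(P[i]-P[(i+1)%4]).round(4) for i in range(4)])
a,b=Q-Q.mean(0),P-P.mean(0);H=a.T@b;t=np.arctan2(H[0,1]-H[1,0],H[0,0]+H[1,1]);R=np.array([[np.cos(t),-np.sin(t)],[np.sin(t),np.cos(t)]])
o=P.mean(0)-R@Q.mean(0);print("gauge",o.round(4),np.degrees(t))
G=lambda p:(R.T@(p-o)).round(4)
print("mouth",G((f(393,298,.024)+f(395,358,.024))/2),"narrow",G((f(657,308,.024)+f(655,334,.024))/2),"knob",G(f(399,180,.063)))
go(.47,-.24,.24)
go(.52,-.34,.24)
E
```

```text
[[ 0.4406 -0.0198]
 [ 0.5925  0.0238]
 [ 0.6183 -0.0665]
 [ 0.4663 -0.111 ]] [np.float64(0.158), np.float64(0.0939), np.float64(0.1584), np.float64(0.0948)]
gauge [ 0.5657 -0.0538] 16.07389838272759
mouth [-0.0716  0.    ] narrow [0.0243 0.0002] knob [-0.0697  0.0501]
shift [-0.1217 -0.0631  0.0011] turn -0.6 rows>= 4
shift [-0.2311 -0.0402  0.0014] turn -0.6 rows>= 6
```

Slot mouth and narrow end land within 0.3 mm of nominal. Now the same kind of view of the rack.

```bash
python3 -m handwheel '-0.035 -0.005 0 -0.3 0.085;-0.07 -0.01 0 -0.6 0.085;-0.105 -0.016 0 -0.6 0.085;-0.14 -0.022 0 -0.6 0.085;-0.175 -0.028 0 -0.6 0.085;-0.205 -0.034 0 -0.6 0.085;-0.21 -0.036 0 -0.6 0.085;-0.21 -0.036 0 -0.6 0.085'; python3 -c "
from h import *
c=read_camera('wrist');cv2.imwrite('pics/w4.png',cv2.resize(c['color'][20:220,130:390],(780,600),interpolation=cv2.INTER_CUBIC));np.save('w4.npy',c,allow_pickle=True)
for n,q in dict(nose=[.5195,-.261,.079],left=[.5539,-.2183,.079],right=[.5704,-.2803,.079]).items(): u,v=proj(c,q);print(n,round((u-130)*3),round((v-20)*3))
"
```

```text
time_s: 3.33
tool_pos: [0.5199, -0.3151, 0.24]
tool_rot: [-180.0, 0.1, 105.6]
force: [0.7, -0.1, -0.8]
grip_width: 0.0849
grasp_force: 0.0
nose 424 296
left 576 187
right 562 400
```

View pics/w4.png

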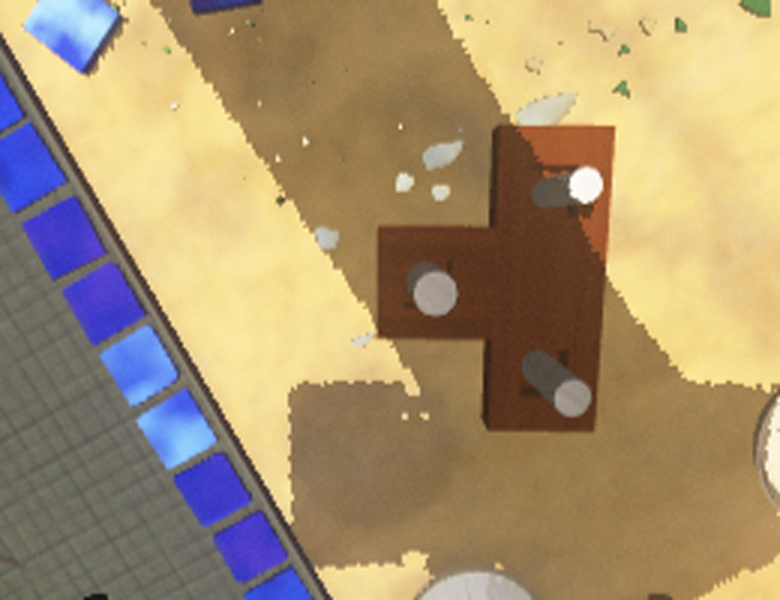

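The nose pin's top is at (435,293), about 44 px across (the others about 36). That makes it the thickest, about 14 mm. The neighbours are at (585,186) and (572,398).

```bash
sed -i 's/^G0=.*/G0=np.array([.5657,-.0538]);GY=16.0/' h.py; python3 - <<'E'
from h import *
c=np.load("w4.npy",allow_pickle=True).item()
f=lambda u,v,z:plane(c,u/3-.33+130,v/3-.33+20,z)[:2]
for p in((435,293),(585,186),(572,398)):print(f(*p,.079).round(4))
# nose edges at z=.024: corners
print("nose end mid",((f(379,228,.024)+f(377,337,.024))/2).round(4),"bar end",((f(615,127,.024)+f(595,430,.024))/2).round(4))
x,y=f(435,293,.079);go(x,y,.12,105.6);go(x,y,.062,105.6)
E
```

```text
[ 0.522  -0.2591]
[ 0.5561 -0.2171]
[ 0.5729 -0.2785]
nose end mid [ 0.5052 -0.264 ] bar end [ 0.584  -0.2424]
shift [0.0511 0.0158 0.1198] turn 0.18 rows>= 4
shift [0.0511 0.0158 0.1778] turn 0.18 rows>= 5
```

```bash
python3 -m handwheel '0.02 0.006 0.03 0 0.05;0.04 0.012 0.06 0 0.05;0.051 0.016 0.09 0 0.05;0.051 0.016 0.12 0 0.05;0.051 0.016 0.15 0 0.05;0.051 0.016 0.178 0 0.05;0.051 0.016 0.178 0 0.05;0.051 0.016 0.178 0 0.05'; python3 -m handwheel '0 0 0 0 0;0 0 0 0 0;0 0 0 0 0;0 0 0 0 0;0 0 0 0 0;0 0 0 0 0;0 0 0 0 0;0 0 0 0 0' 15;python3 -m handwheel '0 0 0 0 0;0 0 0 0 0'
```

```text
time_s: 4.05
tool_pos: [0.5221, -0.2562, 0.061]
tool_rot: [-179.9, -0.1, 106.0]
force: [0.6, 0.1, 0.8]
grip_width: 0.051
grasp_force: 0.0
time_s: 4.72
tool_pos: [0.5225, -0.2589, 0.0619]
tool_rot: [180.0, 0.0, 105.9]
force: [0.0, -0.4, 2.5]
grip_width: 0.0137
grasp_force: 15.0
time_s: 4.88
tool_pos: [0.5225, -0.2589, 0.0619]
tool_rot: [180.0, 0.0, 105.9]
force: [-1.5, 0.1, 3.6]
grip_width: 0.0133
grasp_force: 15.0
```

```bash
python3 -m handwheel '0 0 -0.02 0 0;0 0 -0.05 0 0;0 0 -0.08 0 0;0 0 -0.09 0 0;0 0 -0.09 0 0'; python3 -c "
from h import *
print(g(-.056,0));go(*g(-.056,0),.152,106)"
```

```text
time_s: 5.3
tool_pos: [0.524, -0.2596, 0.1542]
tool_rot: [179.7, 0.1, 105.9]
force: [0.3, 0.2, -1.0]
grip_width: 0.0135
grasp_force: 15.0
[ 0.51186935 -0.06923569]
shift [0.1864 0.0405 0.0019] turn -0.11 rows>= 5
```

```bash
python3 -m handwheel '0.03 0.007 0 0 0;0.065 0.014 0 0 0;0.1 0.021 0 0 0;0.135 0.03 0 0 0;0.165 0.036 0 0 0;0.186 0.04 0 0 0;0.186 0.04 0 0 0;0.186 0.04 0 0 0'; python3 -c "
from h import *
go(*g(-.056,0),.085,106)
c=read_camera('scene');k=c['color'][130:280,170:370];cv2.imwrite('pics/s5.png',cv2.resize(k,(800,600),interpolation=cv2.INTER_CUBIC))"
```

```text
time_s: 5.97
tool_pos: [0.5088, -0.0672, 0.1498]
tool_rot: [-179.8, -0.0, 106.1]
force: [0.8, -0.7, -1.0]
grip_width: 0.0137
grasp_force: 15.0
shift [-0.0029  0.0025  0.0648] turn 0.11 rows>= 2
```

View pics/s5.png

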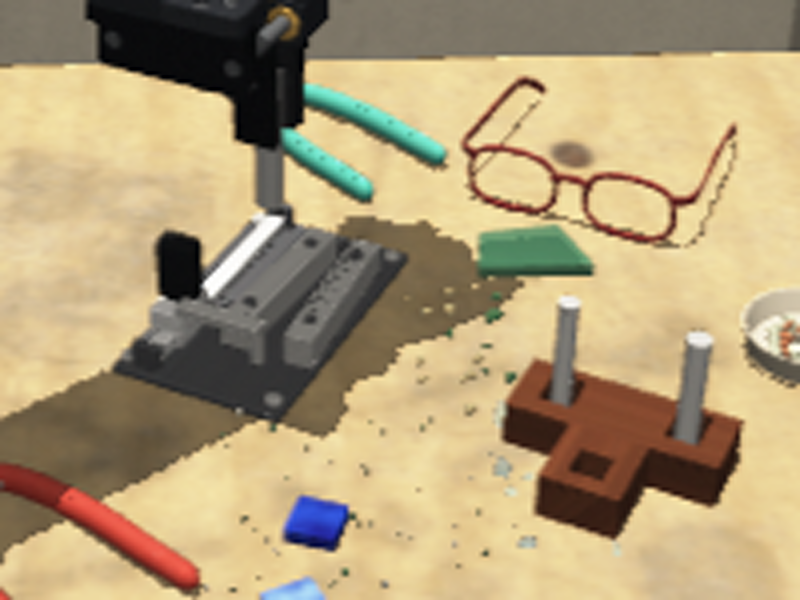

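The pin hangs upright in the fingers above the gauge, and the other two still stand in the bar. Next I correct the position and come down to just above the jaws.

```bash
python3 -m handwheel '-0.003 0.0025 0.02 0 0;-0.003 0.0025 0.04 0 0;-0.003 0.0025 0.058 0 0;-0.003 0.0025 0.058 0 0;-0.003 0.0025 0.058 0 0;-0.003 0.0025 0.058 0 0'; python3 -c "
from h import *
go(*g(-.056,0),.065,106)
c=read_camera('scene');r=np.array([.4,0,0])
import numpy as np
o=env.get_obs();print(o['tool_pos'],o['force'])
k=c['color'][150:260,190:310];cv2.imwrite('pics/s6.png',cv2.resize(k,(655,600),interpolation=cv2.INTER_CUBIC))
# expected pin axis pixels if centred
for z in(.027,.05):print(z,[(round((u-190)*5.455),round((v-150)*5.455)) for u,v in[proj(c,[*g(-.056,0),z])]])
"
```

```text
time_s: 6.52
tool_pos: [0.5134, -0.0723, 0.0941]
tool_rot: [180.0, 0.0, 105.8]
force: [-0.4, 0.2, -0.4]
grip_width: 0.0131
grasp_force: 15.0
shift [ 0.0034 -0.0007  0.0291] turn -0.21 rows>= 1
[ 0.51386845 -0.07201495  0.09454729] [-0.13617673  0.07484525 -0.49743518]
0.027 [(267, 307)]
0.05 [(266, 257)]
```

View pics/s6.png

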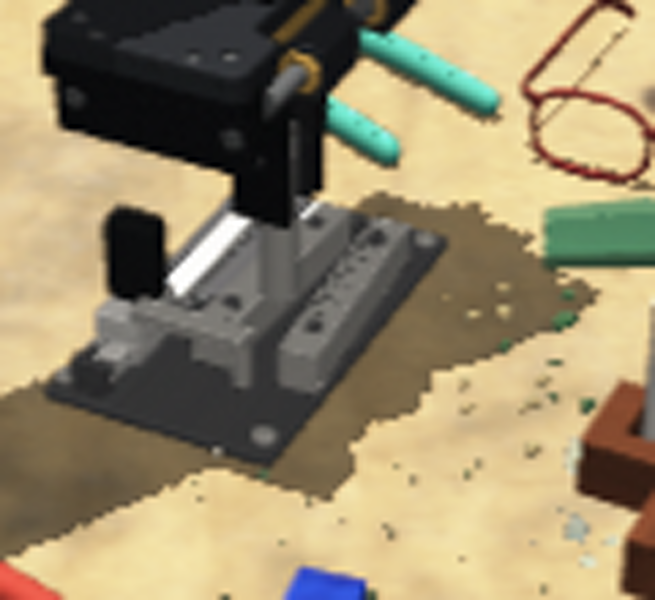

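The pin hangs just above the slot near (278,275) in this crop, roughly over the slot between the jaws. Readings are noisy, so I'll average a few before the final correction.

```bash
cat >> h.py <<'E'
def gpos(n=6):
    P=[];F=[]
    for i in range(n):
        read_camera("top");o=env.get_obs();P.append(o["tool_pos"]);F.append(o["force"])
    P=np.array(P);p=P.mean(0);a=np.radians(GY);R=np.array([[np.cos(a),-np.sin(a)],[np.sin(a),np.cos(a)]])
    print("gauge xy mm",((R.T@(p[:2]-G0))*1e3).round(2),"z",p[2].round(4),"std mm",(P.std(0)*1e3).round(2),"Fgauge",(R.T@np.mean(F,0)[:2]).round(2),np.mean(F,0)[2].round(2),"yaw",o["tool_rot"][2].round(2),"t",o["time_s"])
E
python3 -c "
from h import *
gpos()"
```

```text
gauge xy mm [-54.72  -2.52] z 0.0945 std mm [0.21 0.24 0.22] Fgauge [0.25 0.12] -0.94 yaw 105.9 t 6.8667
```

```bash
python3 -m handwheel '0.0025 -0.001 0 0 0;0.0025 -0.001 0.007 0 0;0.0025 -0.001 0.007 0 0;0.0025 -0.001 0.007 0 0'; python3 -c "
from h import *
gpos()"
```

```text
time_s: 7.2
tool_pos: [0.5109, -0.0688, 0.0859]
tool_rot: [-179.9, -0.0, 105.9]
force: [-0.4, -0.0, -0.2]
grip_width: 0.0135
grasp_force: 15.0
gauge xy mm [-56.34   0.33] z 0.0865 std mm [0.15 0.03 0.17] Fgauge [-0.04 -0.37] -0.49 yaw 105.89 t 7.5
```

```bash
python3 -m handwheel '0 0 0.005 0 0;0 0 0.01 0 0;0 0 0.015 0 0;0 0 0.019 0 0;0 0 0.019 0 0'; python3 -c "
from h import *
gpos()"
```

```text
time_s: 7.92
tool_pos: [0.5105, -0.0689, 0.0663]
tool_rot: [-179.9, -0.0, 105.9]
force: [-0.2, -0.2, -0.4]
grip_width: 0.0135
grasp_force: 15.0
gauge xy mm [-56.36   0.33] z 0.0675 std mm [0.29 0.01 0.36] Fgauge [ 0.13 -0.27] -1.1 yaw 105.89 t 8.2167
```

```bash
python3 -m handwheel '0 0 0.002 0 0;0 0 0.003 0 0;0 0 0.003 0 0'; python3 -c "
from h import *
gpos(4)"
```

```text
time_s: 8.47
tool_pos: [0.5113, -0.0689, 0.0644]
tool_rot: [-180.0, -0.0, 105.9]
force: [-0.2, -0.2, -0.6]
grip_width: 0.0135
grasp_force: 15.0
gauge xy mm [-56.36   0.38] z 0.0645 std mm [0.07 0.02 0.07] Fgauge [0.01 0.06] -0.46 yaw 105.89 t 8.6667
```

```bash
python3 -m handwheel '0 0 0.001 0 0;0 0 0.001 0 0;0 0 0.001 0 0'; python3 -c "
from h import *
gpos(4)"
```

```text
time_s: 8.92
tool_pos: [0.5117, -0.069, 0.0638]
tool_rot: [180.0, -0.0, 105.9]
force: [-1.1, 0.9, 1.7]
grip_width: 0.0135
grasp_force: 15.0
gauge xy mm [-56.06   0.27] z 0.0638 std mm [0.01 0.01 0.01] Fgauge [-0.75  0.41] 2.3 yaw 105.89 t 9.1167
```

```bash
python3 -m handwheel '0 0.004 0 0 0;0 0.008 0 0 0;0 0.012 0 0 0;0 0.016 0 0 0;0 0.02 0 0 0;0 0.024 0 0 0;0 0.024 0 0 0' 6; python3 -c "
from h import *
gpos(4)"
```

```text
time_s: 9.7
tool_pos: [0.5358, -0.062, 0.0635]
tool_rot: [179.9, 0.0, 105.9]
force: [-0.7, 0.3, 3.2]
grip_width: 0.0138
grasp_force: 6.0
gauge xy mm [-31.34   0.38] z 0.0635 std mm [0.14 0.02 0.  ] Fgauge [ 0.93 -0.05] 1.61 yaw 105.9 t 9.9
```

```bash
python3 -m handwheel '0 0.003 0 0 0;0 0.006 0 0 0;0 0.009 0 0 0;0 0.009 0 0 0' 6; python3 -c "
from h import *
gpos(4)"
```

```text
time_s: 10.23
tool_pos: [0.5438, -0.0596, 0.0635]
tool_rot: [180.0, 0.0, 105.9]
force: [-0.3, -1.2, 1.4]
grip_width: 0.0136
grasp_force: 6.0
gauge xy mm [-22.82   0.38] z 0.0635 std mm [0.08 0.01 0.01] Fgauge [ 0.24 -0.17] 0.75 yaw 105.9 t 10.4333
```

```bash
python3 -m handwheel '0 0.001 0 0 0;0 0.002 0 0 0;0 0.003 0 0 0;0 0.003 0 0 0' 6; python3 -c "
from h import *
gpos(4)"; python3 -m handwheel '0 0.001 0 0 0;0 0.0015 0 0 0;0 0.0015 0 0 0' 6; python3 -c "
from h import *
gpos(4)"
```

```text
time_s: 10.77
tool_pos: [0.5462, -0.0591, 0.0635]
tool_rot: [-180.0, -0.0, 105.9]
force: [-0.8, -0.9, 1.0]
grip_width: 0.0137
grasp_force: 6.0
gauge xy mm [-20.25   0.32] z 0.0635 std mm [0.03 0.01 0.01] Fgauge [-1.09 -0.02] 1.34 yaw 105.9 t 10.9667
time_s: 11.22
tool_pos: [0.5478, -0.0586, 0.0635]
tool_rot: [180.0, 0.0, 105.9]
force: [-0.3, -0.2, 0.7]
grip_width: 0.0137
grasp_force: 6.0
gauge xy mm [-18.63   0.34] z 0.0635 std mm [0.03 0.01 0.  ] Fgauge [ 0.19 -0.46] 0.1 yaw 105.89 t 11.4167
```

```bash
python3 -m handwheel '0 0.001 0 0 0;0 0.0015 0 0 0;0 0.0015 0 0 0' 6; python3 -c "
from h import *
gpos(4)"; python3 -m handwheel '0 0.0005 0 0 0;0 0.001 0 0 0;0 0.001 0 0 0' 6; python3 -c "
from h import *
gpos(4)"
```

```text
time_s: 11.67
tool_pos: [0.5491, -0.0583, 0.0635]
tool_rot: [180.0, 0.0, 105.9]
force: [0.0, -0.1, -0.8]
grip_width: 0.014
grasp_force: 6.0
gauge xy mm [-17.2   0.3] z 0.0635 std mm [0.03 0.01 0.01] Fgauge [ 0.19 -0.32] -0.57 yaw 105.9 t 11.8667
time_s: 12.12
tool_pos: [0.5501, -0.058, 0.0636]
tool_rot: [180.0, 0.0, 105.9]
force: [-0.6, 0.5, -0.4]
grip_width: 0.0137
grasp_force: 6.0
gauge xy mm [-16.24   0.29] z 0.0636 std mm [0.02 0.01 0.01] Fgauge [-0.04 -0.57] -0.44 yaw 105.9 t 12.3167
```

```bash
python3 -m handwheel '0 0.0005 0 0 0;0 0.001 0 0 0;0 0.001 0 0 0' 6; python3 -c "
from h import *
gpos(4)"; python3 -m handwheel '0 0.0005 0 0 0;0 0.001 0 0 0;0 0.001 0 0 0' 6; python3 -c "
from h import *
gpos(4)"
```

```text
time_s: 12.57
tool_pos: [0.551, -0.0577, 0.0636]
tool_rot: [180.0, 0.0, 105.9]
force: [-0.8, -0.3, -1.4]
grip_width: 0.0135
grasp_force: 6.0
gauge xy mm [-15.24   0.27] z 0.0636 std mm [0.03 0.01 0.01] Fgauge [ 0.18 -0.1 ] -0.41 yaw 105.89 t 12.7667
time_s: 13.02
tool_pos: [0.5517, -0.0575, 0.0636]
tool_rot: [-180.0, -0.0, 105.9]
force: [-0.6, -0.3, -0.9]
grip_width: 0.0136
grasp_force: 6.0
gauge xy mm [-14.49   0.24] z 0.0636 std mm [0.01 0.01 0.01] Fgauge [-1.42 -0.3 ] -0.09 yaw 105.89 t 13.2167
```

```bash
python3 -m handwheel '0 0.0005 0 0 0;0 0.001 0 0 0;0 0.001 0 0 0' 6; python3 -c "
from h import *
gpos(4)"
```

```text
time_s: 13.47
tool_pos: [0.5524, -0.0574, 0.0635]
tool_rot: [-179.9, -0.0, 105.9]
force: [-1.6, -0.6, 1.8]
grip_width: 0.014
grasp_force: 6.0
gauge xy mm [-13.69   0.24] z 0.0635 std mm [0.02 0.01 0.01] Fgauge [-2.59 -0.07] 2.18 yaw 105.88 t 13.6667
```

```bash
python3 -m handwheel '0 0.0005 0 0 0;0 0.001 0 0 0;0 0.001 0 0 0' 6; python3 -c "
from h import *
gpos(4)"
```

```text
time_s: 13.92
tool_pos: [0.5534, -0.0571, 0.0636]
tool_rot: [-180.0, -0.0, 105.9]
force: [-3.0, -1.6, 3.5]
grip_width: 0.014
grasp_force: 6.1
gauge xy mm [-12.62   0.23] z 0.0636 std mm [0.05 0.02 0.01] Fgauge [-4.36  0.19] 3.34 yaw 105.88 t 14.1167
```

```bash
python3 -m handwheel '0 0 0 0 0;0 0 0 0 0;0 0 0 0 0' 25; python3 -c "
from h import *
gpos(4)
c=read_camera('scene');k=c['color'][150:260,190:310];cv2.imwrite('pics/s7.png',cv2.resize(k,(655,600),interpolation=cv2.INTER_CUBIC))"
```

```text
time_s: 14.37
tool_pos: [0.5536, -0.057, 0.0635]
tool_rot: [-180.0, -0.0, 105.9]
force: [-5.5, -1.0, 3.7]
grip_width: 0.0135
grasp_force: 25.0
gauge xy mm [-12.55   0.22] z 0.0635 std mm [0.01 0.01 0.02] Fgauge [-5.69  0.05] 3.82 yaw 105.89 t 14.5667
```

View pics/s7.png

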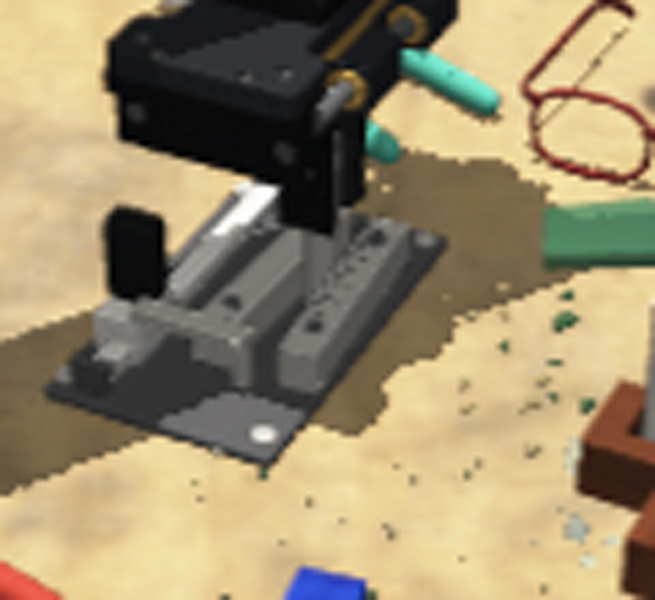

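The pin is in the slot against both jaws: 5.7 N along the slot, no side force, tongue far behind. I'll ease off some of the push and then open.

```bash
python3 -m handwheel '0 -0.0005 0 0 0;0 -0.001 0 0 0;0 -0.001 0 0 0'; python3 -c "
from h import *
gpos(2)"; python3 -m handwheel '0 0 0 0 0.016;0 0 0 0 0.025;0 0 0 0 0.04;0 0 0 0 0.05;0 0 0 0 0.05' 5; python3 -c "
from h import *
gpos(4);print(env.get_obs()['grip_width'])"
```

```text
time_s: 14.87
tool_pos: [0.5533, -0.0571, 0.0636]
tool_rot: [179.9, 0.0, 105.9]
force: [-2.2, -0.7, 0.8]
grip_width: 0.0133
grasp_force: 25.0
gauge xy mm [-12.83   0.28] z 0.0636 std mm [0.   0.01 0.  ] Fgauge [-1.76 -1.03] 1.27 yaw 105.9 t 14.9667
time_s: 15.38
tool_pos: [0.5532, -0.0569, 0.0637]
tool_rot: [179.9, -0.0, 105.9]
force: [0.8, -0.5, -0.1]
grip_width: 0.035
grasp_force: 0.0
gauge xy mm [-13.08   0.36] z 0.0636 std mm [0.06 0.05 0.02] Fgauge [-0.24  0.09] -0.48 yaw 105.9 t 15.5833
0.04722077329729696
```

```bash
python3 -m handwheel '0 0 -0.005 0 0.05;0 0 -0.03 0 0.05;0 0 -0.06 0 0.05;0 0 -0.09 0 0.05;-0.035 0 -0.11 0 0.05;-0.07 0 -0.12 0 0.05;-0.1 0 -0.12 0 0.05;-0.1 0 -0.12 0 0.05'; python3 -c "
from h import *
gpos(3)
c=read_camera('wrist');cv2.imwrite('pics/w8.png',cv2.resize(c['color'][20:220,130:390],(780,600),interpolation=cv2.INTER_CUBIC));np.save('w8.npy',c,allow_pickle=True)
for n,q in dict(mouth=[-.072,0,.006],narrow=[.024,0,.006],pintop=[-.0145,0,.081]).items(): u,v=proj(c,[*g(*q[:2]),q[2]]);print(n,round((u-130)*3),round((v-20)*3))"
```

```text
time_s: 16.25
tool_pos: [0.5807, -0.1616, 0.1857]
tool_rot: [179.9, 0.4, 105.4]
force: [-0.6, -0.0, -0.3]
grip_width: 0.0498
grasp_force: 0.0
gauge xy mm [ -14.28 -101.67] z 0.184 std mm [0.06 1.97 0.49] Fgauge [0.11 0.34] -0.78 yaw 105.85 t 16.4
mouth 189 138
narrow 499 138
pintop 374 110
```

View pics/w8.png

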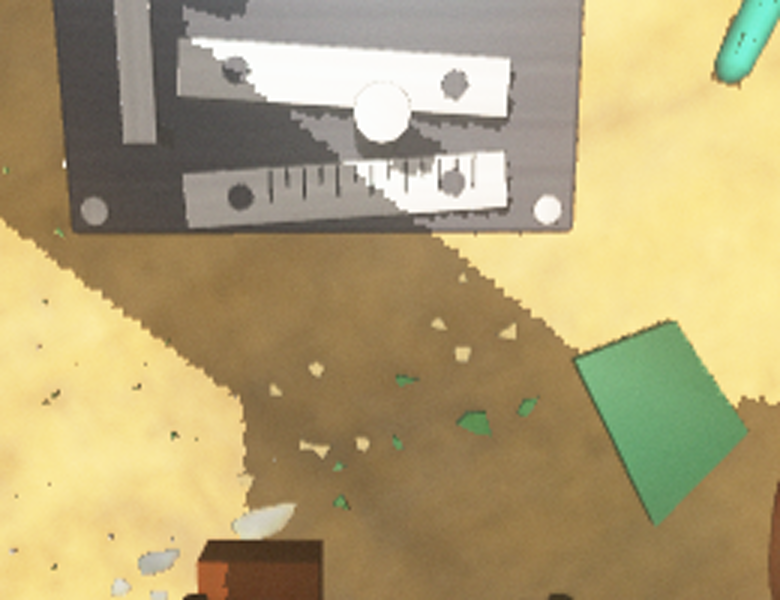

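The pin stands by itself, top at (382,112). The jaw ends are at (178,97)/(184,173) and (509,118)/(507,152) in the crop.

```bash
python3 - <<'E'
from h import *
c=np.load("w8.npy",allow_pickle=True).item()
f=lambda u,v,z:plane(c,u/3-.33+130,v/3-.33+20,z)[:2]
A=(f(178,97,.024)+f(184,173,.024))/2;B=(f(509,118,.024)+f(507,152,.024))/2
t=(B-A)/np.linalg.norm(B-A);n=np.array([-t[1],t[0]]);p=f(382,112,.081)
print("len",np.linalg.norm(B-A),"yaw",np.degrees(np.arctan2(t[1],t[0])),"pin x",-.072+(p-A)@t,"y",(p-A)@n,"pin world",p)
e=f(156,90,.0335);print("tongue edge x",-.072+(e-A)@t)
print("mouth est by frame",g(-.072,0),A)
go(*g(-.070,.05),.19,106)
E
```

```text
len 0.09567529834675563 yaw 15.983633853485411 pin x -0.013387515411691829 y 0.00030246265296272716 pin world [ 0.55340492 -0.05746458]
tongue edge x -0.07656530675038975
mouth est by frame [ 0.49648916 -0.07364589] [ 0.49714166 -0.07389505]
shift [ 0.1484 -0.0568 -0.0066] turn -0.05 rows>= 4
```

```bash
python3 -m handwheel '0.035 -0.014 0 0 0.045;0.07 -0.028 0 0 0.045;0.105 -0.042 0 0 0.045;0.135 -0.052 0 0 0.045;0.148 -0.056 0.02 0 0.045;0.148 -0.056 0.05 0 0.045;0.148 -0.056 0.07 0 0.045;0.148 -0.056 0.07 0 0.045'; python3 -c "
from h import *
gpos(4)"
```

```text
time_s: 17.12
tool_pos: [0.482, -0.0243, 0.1099]
tool_rot: [-179.6, -0.1, 106.1]
force: [-0.7, 0.4, -0.4]
grip_width: 0.0453
grasp_force: 0.0
gauge xy mm [-69.28  49.27] z 0.1137 std mm [1.21 0.4  1.14] Fgauge [-0.16 -0.32] 0.36 yaw 105.93 t 17.3167
```

Descend 55 mm and close lightly on the knob.

```bash
python3 -m handwheel '0 0 0.015 0 0.045;0 0 0.03 0 0.045;0 0 0.045 0 0.045;0 0 0.055 0 0.045;0 0 0.055 0 0.045;0 0 0.055 0 0.045'; python3 -m handwheel '0 0 0 0 0;0 0 0 0 0;0 0 0 0 0;0 0 0 0 0;0 0 0 0 0;0 0 0 0 0;0 0 0 0 0' 8; python3 -c "
from h import *
gpos(4);print(env.get_obs()['grip_width'])"
```

```text
time_s: 17.82
tool_pos: [0.4862, -0.0264, 0.0591]
tool_rot: [180.0, 0.0, 105.9]
force: [-0.4, -0.5, -0.5]
grip_width: 0.0448
grasp_force: 0.0
time_s: 18.4
tool_pos: [0.4859, -0.0263, 0.0587]
tool_rot: [180.0, -0.0, 105.9]
force: [-1.5, 0.9, 0.6]
grip_width: 0.014
grasp_force: 8.0
gauge xy mm [-69.06  48.4 ] z 0.0588 std mm [0.   0.01 0.01] Fgauge [-0.54  0.03] 2.17 yaw 105.9 t 18.6
0.014041665778848317
```

```bash
python3 -m handwheel '0 0.007 0 0 0;0 0.014 0 0 0;0 0.021 0 0 0;0 0.028 0 0 0;0 0.035 0 0 0;0 0.042 0 0 0;0 0.048 0 0 0;0 0.05 0 0 0'; python3 -c "
from h import *
gpos(4)"; python3 -m handwheel '0 0.001 0 0 0;0 0.002 0 0 0;0 0.002 0 0 0'; python3 -c "
from h import *
gpos(4)"
```

```text
time_s: 19.27
tool_pos: [0.5353, -0.0122, 0.0587]
tool_rot: [180.0, 0.0, 105.9]
force: [-1.7, 0.5, 6.2]
grip_width: 0.0138
grasp_force: 8.0
gauge xy mm [-17.87  48.36] z 0.0587 std mm [0.21 0.06 0.01] Fgauge [1.82 0.56] 2.67 yaw 105.91 t 19.4667
time_s: 19.72
tool_pos: [0.5355, -0.0121, 0.0587]
tool_rot: [-180.0, -0.0, 105.9]
force: [-0.3, 1.0, 5.6]
grip_width: 0.0139
grasp_force: 8.0
gauge xy mm [-17.49  48.39] z 0.0587 std mm [0.01 0.02 0.01] Fgauge [-1.    0.91] 4.9 yaw 105.89 t 19.9167
```

```bash
python3 -m handwheel '0 0.001 0 0 0;0 0.002 0 0 0;0 0.002 0 0 0'; python3 -c "
from h import *
gpos(4)"; python3 -m handwheel '0 0.0005 0 0 0;0 0.001 0 0 0;0 0.001 0 0 0'; python3 -c "
from h import *
gpos(4)"
```

```text
time_s: 20.17
tool_pos: [0.5375, -0.0116, 0.0587]
tool_rot: [-180.0, -0.0, 105.9]
force: [-1.4, 0.2, 5.2]
grip_width: 0.0142
grasp_force: 8.0
gauge xy mm [-15.49  48.37] z 0.0587 std mm [0.01 0.01 0.01] Fgauge [-1.05  1.04] 5.2 yaw 105.89 t 20.3667
time_s: 20.62
tool_pos: [0.5384, -0.0113, 0.0587]
tool_rot: [-180.0, -0.0, 105.9]
force: [-1.6, 0.7, 5.0]
grip_width: 0.0135
grasp_force: 8.0
gauge xy mm [-14.58  48.38] z 0.0587 std mm [0.01 0.01 0.01] Fgauge [-1.07  1.32] 4.97 yaw 105.89 t 20.8167
```

```bash
python3 -m handwheel '0 0.0005 0 0 0;0 0.0005 0 0 0;0 0.0005 0 0 0'; python3 -c "
from h import *
gpos(4)"; python3 -m handwheel '0 0.0005 0 0 0;0 0.0005 0 0 0;0 0.0005 0 0 0'; python3 -c "
from h import *
gpos(4)";python3 -m handwheel '0 0.0005 0 0 0;0 0.0005 0 0 0;0 0.0005 0 0 0'; python3 -c "
from h import *
gpos(4)"
```

```text
time_s: 21.07
tool_pos: [0.5388, -0.0112, 0.0587]
tool_rot: [-180.0, -0.0, 105.9]
force: [-1.1, 0.4, 5.6]
grip_width: 0.0139
grasp_force: 8.0
gauge xy mm [-14.11  48.37] z 0.0587 std mm [0.02 0.02 0.01] Fgauge [-1.25  0.81] 5.69 yaw 105.89 t 21.2667
time_s: 21.52
tool_pos: [0.5393, -0.0111, 0.0587]
tool_rot: [-180.0, -0.0, 105.9]
force: [-1.5, -0.1, 6.3]
grip_width: 0.0137
grasp_force: 8.0
gauge xy mm [-13.61  48.37] z 0.0587 std mm [0.   0.02 0.01] Fgauge [-1.61  0.84] 5.44 yaw 105.89 t 21.7167
time_s: 21.97
tool_pos: [0.5394, -0.011, 0.0587]
tool_rot: [-179.9, -0.0, 105.9]
force: [-2.7, 0.0, 7.0]
grip_width: 0.0139
grasp_force: 8.0
gauge xy mm [-13.48  48.37] z 0.0587 std mm [0.01 0.02 0.01] Fgauge [-2.34  1.11] 6.55 yaw 105.89 t 22.1667
```

The tongue has touched: it moved only 0.13 mm of a 0.5 mm step and the force rose by about 1 N. Release and look.

```bash
python3 -m handwheel '0 -0.0005 0 0 0;0 -0.0005 0 0 0.02;0 -0.0005 0 0 0.035;0 -0.0005 0 0 0.045;0 -0.0005 0 0 0.045;0 -0.0005 0 0 0.045' 5; python3 -m handwheel '0 0 -0.01 0 0.045;0 0 -0.03 0 0.045;0 0 -0.06 0 0.045;0 0 -0.09 0 0.045;0 0 -0.125 0 0.045;-0.04 0 -0.125 0 0.045;-0.08 0 -0.125 0 0.045;-0.115 0 -0.125 0 0.045';python3 -m handwheel '-0.03 0 0 0 0.045;-0.04 0 0 0 0.045;-0.04 0 0 0 0.045;-0.04 0 0 0 0.045;-0.04 0 0 0 0.045';python3 -c "
from h import *
gpos(2)
c=read_camera('wrist');cv2.imwrite('pics/w9.png',cv2.resize(c['color'][20:220,130:390],(780,600),interpolation=cv2.INTER_CUBIC));np.save('w9.npy',c,allow_pickle=True)"
```

```text
time_s: 22.67
tool_pos: [0.5394, -0.0112, 0.0583]
tool_rot: [-180.0, 0.0, 105.9]
force: [0.8, 0.5, -0.2]
grip_width: 0.0386
grasp_force: 0.0
time_s: 23.33
tool_pos: [0.5722, -0.1233, 0.1857]
tool_rot: [179.8, 0.1, 106.0]
force: [1.1, -0.7, -0.7]
grip_width: 0.0452
grasp_force: 0.0
time_s: 23.75
tool_pos: [0.5821, -0.158, 0.1835]
tool_rot: [180.0, -0.1, 106.0]
force: [0.6, 0.1, 0.2]
grip_width: 0.045
grasp_force: 0.0
gauge xy mm [ -12.75 -104.46] z 0.1836 std mm [0.   0.04 0.02] Fgauge [0.55 0.81] 0.3 yaw 106.07 t 23.85
```

View pics/w9.png

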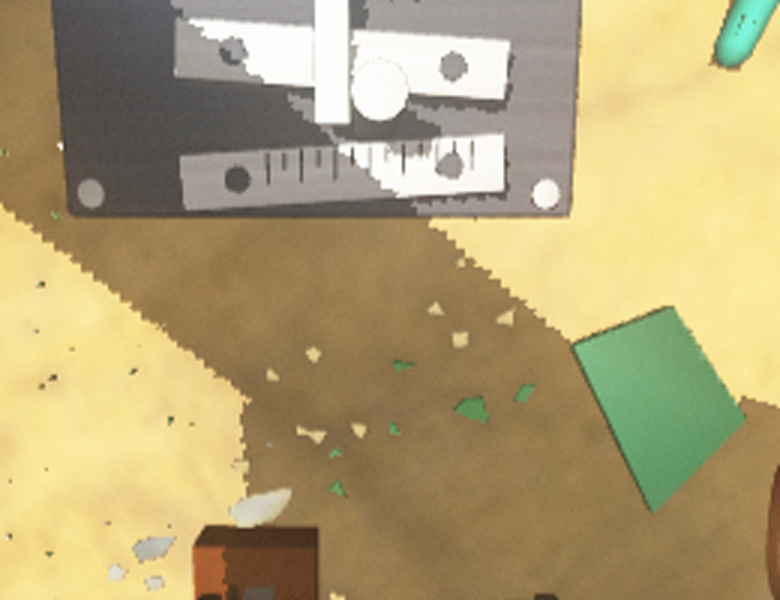

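The tongue's edge is at (351,90), against the pin's left rim at (352,90). The pin is unmoved relative to the jaws and stands free. Handing in.

```bash
python3 -c "
from h import *
print(env.sign_off())"
```

```text
the job is handed in; nothing more can be done
None
```

I handed the job in: the nose pin is wedged upright in the slot with the cursor's tongue touching it. The bar pins were still standing and the glass unmoved wherever my pictures showed them, but sign-off returned no verdict, and the pin's measured position (gauge x about -13.4 mm) is close to the -12 mm limit.

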